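# Set the telescoping hold-down on a glued blank

### The arm

A 6-joint arm with a two-finger parallel gripper is mounted at the origin on the work surface. World frame = base frame: x ahead of the robot, y to its left, z up, the work surface at z = 0. Lengths are in m, angles in degrees, forces in N, time in s.
With the tool pointing down it reaches from about 0.3 to 0.75 m from the base axis. Payload 8.5 kg.
Tool frame: the origin (TCP) lies midway between the tips of the shut fingers; the grasp point (between the pads) lies 19 mm behind it (env.grip_depth is the distance from the TCP to the grasp point, in m); y points along the fingers, x is the direction in which the jaws open and shut, and the axes are right-handed (so a half turn about y gives the same grasp; the last joint's range is limited). The gripper opens to 85 mm and grips with 20 to 120 N. Pads are 22 mm wide; open, the fingers measure 114 mm over their backs; the gripper's body (76 mm by 85 mm) begins 54 mm behind the grasp point. The pads swing forward as they close: fully open they stand 13 mm farther back than shut.
Start: joints at [56.247, 21.807, 74.336, -0, 83.858, -12.336], TCP at [0.201, 0.512, 0.206] pointing down, gripper open.
Joint ranges: [-178.18, 178.18], [-50.72, 133.34], [12.68, 142.11], [-81.47, 261.47], [9.98, 163.14], [-165.26, 165.26]. Speed limits (degrees/s): [136.94, 136.94, 180, 180, 180, 180].

### API

Orientations are given as a 3x3 rotation matrix whose columns are the frame's x, y, z axes.
In Python, from rig import env gives the robot as it stands.
- The arm moves only by the shell command python3 -m inch 'ROWS' [FORCE]. ROWS is JSON, a list that holds one entry, the list of rows, each a list of 7 numbers: the gripper command: -1 is shut, 1 is fully open, values between are in proportion, then the shift along the world's x, y, z in cm, then the turn, a rotation vector about the world's x, y, z in degrees. In form: [[[grip, dx, dy, dz, rx, ry, rz], ...]]. A call has 1 to 20 rows; each row is the pose to reach, as a shift and turn from the pose commanded when the call began; what a row does not reach only later rows make up. A row lasts 1/8 s, in which the tool goes at most 62.5 mm and 10.7 degrees, less where a joint would pass 70% of its speed; a pose out of reach is approached as far as the arm can. A call with a gripper value outside its range is refused whole. The fingers move at their own pace and stop on an object; FORCE is the grip in N (left out, the last holds). Time passes only in rows, so rows that repeat a pose let the fingers close. It gives the time, the measured TCP pose, the force and the opening at its end, in the units of the state.
- env.observe(): the state, without advancing time (a new reading comes with each control period).
- env.get_image(name): name is "scene" or "side" or "wrist"; returns a dict with "frame" (480x640x3 uint8, red, green, blue), "mtx" (3x3 intrinsics, pixels), "rvec" (rotation vector, rad) and "tvec" (3), from world to camera coordinates, as OpenCV has them. Camera axes: x right, y down, z forward; pixel columns grow to the right and rows downward; lengths in m; the calibration is good to about 2 mm. The wrist camera is an equidistant fisheye: a pixel r from the principal point sees the ray r / f radians off the axis. A picture is of the moment at which its call begins. There is no depth.
- env.close_job(): hands the job in, once; it reports no verdict.
The state is a dict: "time_s": time; "q": joint angles; "qvel": joint speeds; "joint_efforts": joint torques, N m; "position": TCP position; "tool_rot": TCP orientation; "ft_force": force on the tool from outside, world axes, zero at the start; "wrist_torque": the same for the moment, N m; "grip_width": finger opening in m.
Only numpy, scipy, OpenCV 4.12 (cv2) and the standard library are available. Lean on these libraries where they do the work, as an engineer would, in place of code of your own. Each camera call takes 0.05 s, during which the arm holds its last target.

### The job

Clamp the glued-up wooden blank under the telescoping hold-down: twist the wooden T-handle clockwise to unlock the sliding section, slide it down until the sprung pad at its foot bears on the blank and is squeezed about half way, then twist the handle back fully home so the lug catches between the comb's teeth and the section stays locked. Press gently, never force the lug against the teeth, leave the blank where it lies and the other things on the bench alone, and let go at the end.

Things in the scene. Friction and masses are not known exactly. Their poses are not given: they have to be found in the camera images.
- grip (a point): Centre of the hold-down's T-handle, a level wooden bar 64 mm long, 14 mm thick and 30 mm tall, on top of an upright steel rod; this point is the bar's centre, on the rod's axis (15 mm below the bar's top). z is up, y runs along the bar's length, x across its thickness. At the start it stands 298 mm above the bench. Grip the bar across its thickness from above; the nearest fixed part below it, the upper guide arm, has its top 217 mm above the bench
- handle (a joint): Twist of handle, rod and lug about the upright axis, rad: 0 = fully home (locked: the lug lies between the teeth of the comb), growing clockwise seen from above, stop at 1.15. The lug is clear of the comb beyond about 0.65 and the section then slides freely; the twist is stiff (0.05 N m) and stays where left. It starts locked, between 0 and 0.15
- section (a joint): How far the telescoping section has been slid down, m: about 0 to 0.001 at the start, 0.058 at most; the lug is in the middle of a gap of the comb at 0, 0.008, 0.016 ... 0.056, and once locked under the pad's spring it rests about 1 mm higher than that. The section (about 0.2 kg, plus 0.8 N of friction) sinks by its own weight if unlocked and let go
- pad (a joint): How far the sprung rubber pad at the foot of the rod is squeezed up, m: 0 = hanging free, 0.018 = bottomed. Its spring gives about 0.8 N per mm, with no preload. A good clamping squeeze is 4.5 to 14.5 mm. The pad, 32 mm across, sits on a brass stem which is screwed out by an amount that differs each time (by up to 32 mm, not measured, does not change during the work), so the pad first meets the blank after the section has slid down about 9 to 41 mm; find that by feel
- foot: The foot of the rod: steel collar with the brass stem (8 mm thick) and the sprung rubber pad below it; it turns and slides with the handle. Origin: on the rod's axis, at bench height at the start, 299 mm below the handle's centre (so it does not tell where the pad is)
- lug: Steel lug, a 3.2 mm thick pin that sticks 28 mm out sideways from the rod and turns and slides with the handle; at twist 0 it points to the frame's +x. Origin: on the rod's axis, at the bench (not at the pin); the pin is 194 mm above it. Up to 12 N between lug and comb (about 0.25 N m at the handle) is safe, a clean turn home takes under 10 N; over 25 N counts as forcing
- comb: Steel comb fixed to the frame beside the rod, on its +x side: nine level round teeth, 3 mm thick, one above the other at 8 mm pitch, so locked heights are 8 mm apart and the lug has about 1.7 mm of play up and down in a gap. At the start the lug lies in the uppermost gap, resting on the tooth below it. If a turn towards home is blocked (at a twist of about 0.4 to 0.5), a tooth is in the way: turn back a little, slide a few mm and try again. Origin: the frame's
- frame: The hold-down's fixed frame: plywood base 200 x 230 mm and 20 mm thick, a grey steel column 220 mm high standing 115 mm to +y of the rod, and two guide arms from it to the rod (tops 137 and 217 mm above the bench). Origin: on the rod's axis, at bench height; z up. The rod axis never moves
- blank: The work: two rounded paddle blanks glued together, 220 x 100 mm and 36 mm thick, loose on the frame's base under the pad, 0.35 to 0.7 kg. Origin: centre of its underside, x along its length; its top is 56 mm above the bench
- spare: A single loose blank, 220 x 100 x 18 mm, flat on the bench beside the frame. Leave alone. Origin: centre of its underside
- glue: White glue bottle, 56 mm across and 140 mm tall, standing on the bench. Leave alone. Origin: centre of its underside
- mallet: Hammer, 240 mm long, lying on the bench. Leave alone. Origin: on its underside, x along the handle

How it is judged (in metres and radians):
On the way, in this order (a step that is already met when the one before it is completed fails the run):
1. the handle is twisted clockwise until the lug is clear of the comb (value of joint handle above 0.65 rad), for 0.1 s.
2. with the lug still clear, the section is slid down until the pad is squeezed (value of joint handle above 0.55 rad and value of joint pad above 0.004 m and contact force between foot and blank above 2 N), for 0.1 s.
At the end, for the whole second after the job is handed in: The handle is back home (twist under 0.3 rad) and locked, the pad bears on the blank (over 2.5 N) squeezed by 4.5 to 14.5 mm, everything is at rest, the blank is within 15 mm of where it lay (value of joint handle below 0.3 rad and value of joint pad between 0.0045 and 0.0145 m and contact force between foot and blank above 2.5 N and linear speed of each of blank, foot below 0.01 m/s and distance of blank from where it was at the start of the episode below 0.015 m); the robot touches nothing.
It fails at once if the pad pressed on the blank with more than 22 N (contact force between foot and blank above 22 N).
It fails at once if the lug forced against the comb with more than 25 N (contact force between lug and comb above 25 N).
It fails at once if the blank pushed more than 25 mm from its place (distance of blank from where it was at the start of the episode above 0.025 m).
It fails at once if the spare blank, glue bottle or hammer moved more than 20 mm (distance of any of spare, glue, mallet from where it was at the start of the episode above 0.02 m).
It also fails if it takes over 64 s, if anything falls off the work surface, if the arm or the gripper's body presses on something with over 40 N, if the wrist force passes 120 N, or if a joint passes its speed limit or range.

## Working session

There is one attempt and no reset: what is moved stays moved. The work goes in short steps, Python scripts to look and compute and a shell command to move; the robot and the scene stay as the last step left them, time stands still between calls to the robot, and variables do not carry over. Pictures are saved under pics/ and viewed, and the job is handed in when it is done.

```bash
ls; mkdir -p pics; python3 - <<'E'
from rig import env
import cv2
for n in ("scene","side","wrist"):
    im=env.get_image(n); cv2.imwrite(f"pics/{n}0.png",im["frame"][:,:,::-1]); print(n,im["mtx"].tolist(),im["rvec"],im["tvec"])
s=env.observe(); print({k:s[k] for k in("time_s","position","tool_rot","ft_force","grip_width")},env.grip_depth)
E
```

```text
pics
scene [[615.1241104429749, 0.0, 323.1061100288992], [0.0, 615.1241104429749, 239.5543180235182], [0.0, 0.0, 1.0]] [ 1.78543797  1.80769485 -0.68114689] [-0.04707233 -0.3202411   1.86231006]
side [[448.47393858431, 0.0, 323.0766490424651], [0.0, 448.47393858431, 239.86193811839527], [0.0, 0.0, 1.0]] [ 0.70569191  2.71438723 -0.98845953] [ 0.50949673 -0.14455994  1.35526241]
wrist [[371.64829954431775, 0.0, 319.98253487729403], [0.0, 371.64829954431775, 232.5593681594591], [0.0, 0.0, 1.0]] [-2.37744616 -1.62106324 -0.24800206] [-0.5504246  -0.0388691   0.38070495]
{'time_s': 0.15, 'position': array([0.20069365, 0.51181393, 0.20566059]), 'tool_rot': array([[ 3.65149573e-01, -6.08414206e-04, -9.30948666e-01],
       [ 9.30948245e-01, -9.15679663e-04,  3.65150006e-01],
       [-1.07461321e-03, -9.99999396e-01,  2.32042100e-04]]), 'ft_force': array([-0.55061655, -0.25973965, -0.140025  ]), 'grip_width': 0.0850661992104173} 0.0187
```

View pics/scene0.png

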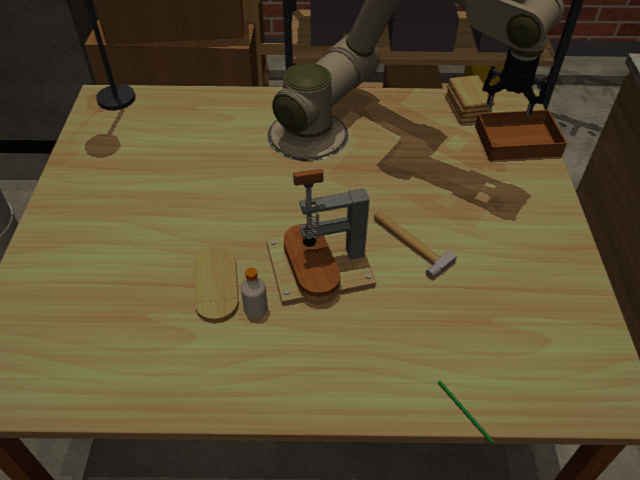

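View pics/side0.png

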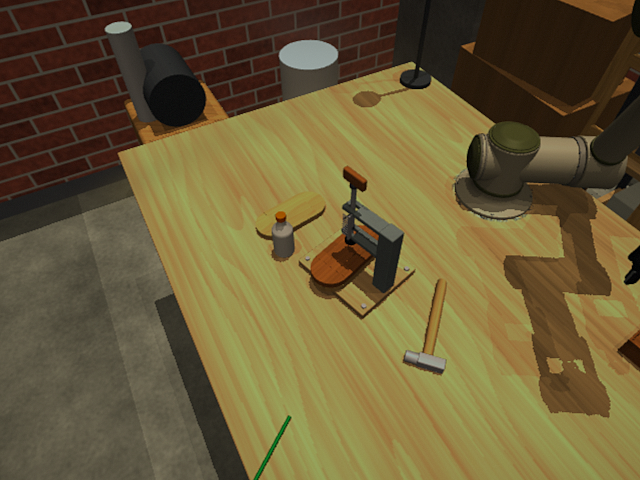

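View pics/wrist0.png

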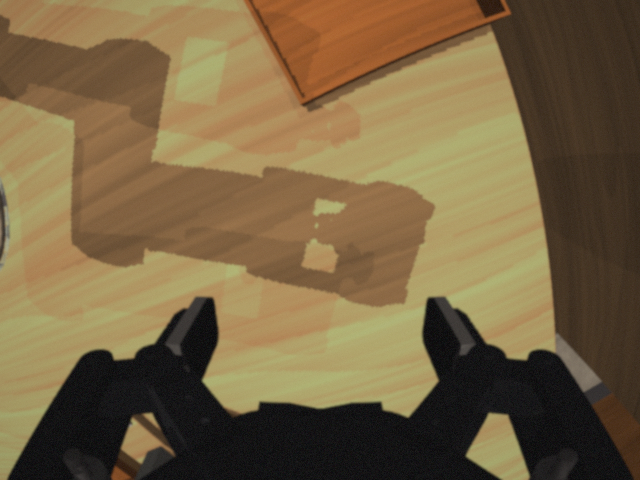

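The scene view has the T-handle at about (308,178) and the column at about (357,225). In the side view the handle is at about (355,178). Next I'll zoom in and triangulate.

```bash
cat > h.py <<'E'
import numpy as np,cv2
from rig import env
def cam(im):
    R=cv2.Rodrigues(im["rvec"])[0]; return R,-R.T@im["tvec"]
def ray(im,p):
    R,c=cam(im); d=cv2.undistortPoints(np.array([[p]],float),im["mtx"],None)[0,0]
    d=R.T@np.array([d[0],d[1],1]); return c,d/np.linalg.norm(d)
def onz(im,p,z):
    c,d=ray(im,p); return c+d*(z-c[2])/d[2]
def tri(a,p,b,q):
    c1,d1=ray(a,p);c2,d2=ray(b,q)
    t=np.linalg.lstsq(np.c_[d1,-d2],c2-c1,rcond=None)[0]
    P,Q=c1+t[0]*d1,c2+t[1]*d2; return (P+Q)/2,np.linalg.norm(P-Q)
def mask(im,box):
    hsv=cv2.cvtColor(im["frame"],cv2.COLOR_RGB2HSV); x0,y0,x1,y1=box
    m=cv2.inRange(hsv,(0,120,30),(13,255,220)); o=np.zeros_like(m); o[y0:y1,x0:x1]=m[y0:y1,x0:x1]
    return o
E
python3 - <<'E'
from h import *
S=env.get_image("scene");D=env.get_image("side")
out=[]
for im,b in((S,(285,165,335,192)),(D,(335,160,375,195))):
    m=mask(im,b); n,l,st,ce=cv2.connectedComponentsWithStats(m); k=1+np.argmax(st[1:,4]); print(st[k],ce[k])
    c=max(cv2.findContours((l==k).astype(np.uint8),0,2)[0],key=cv2.contourArea)
    print(cv2.minAreaRect(c), cv2.approxPolyDP(c,2,True)[:,0].tolist()); out.append(ce[k])
print(tri(S,out[0],D,out[1]))
print(onz(S,out[0],.298),onz(D,out[1],.298))
a=cv2.resize(S["frame"][160:310,260:390],None,fx=4,fy=4,interpolation=2);b=cv2.resize(D["frame"][155:325,295:420],None,fx=3.5,fy=3.5,interpolation=2)
cv2.imwrite("pics/zs.png",a[:,:,::-1]);cv2.imwrite("pics/zd.png",b[:,:,::-1])
E
```

```text
[294 169  29  16 314] [307.91082803 176.54140127]
((308.2923583984375, 176.83847045898438), (12.651541709899902, 28.652021408081055), 82.87498474121094) [[321, 169], [294, 173], [295, 184], [321, 181]]
[344 166  22  25 277] [354.28519856 177.96389892]
((353.8000183105469, 178.0999755859375), (27.800004959106445, 11.600000381469727), 36.869895935058594) [[345, 167], [345, 178], [362, 190], [365, 180]]
(array([0.51546133, 0.01763366, 0.29840348]), np.float64(0.001769984541217667))
[0.51625421 0.0179411  0.298     ] [0.51426846 0.01639717 0.298     ]
```

View pics/zs.png

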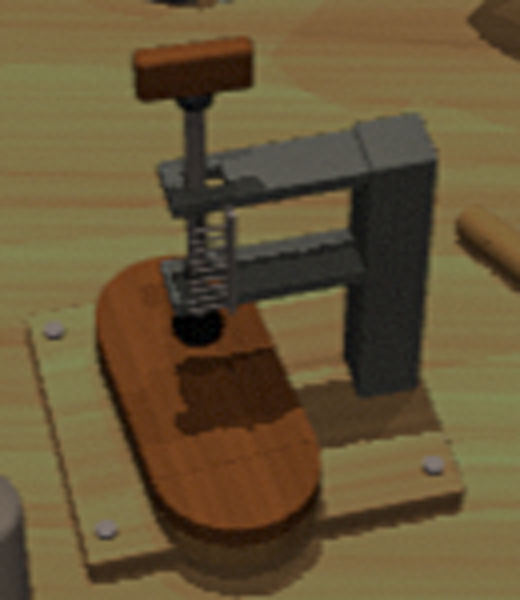

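View pics/zd.png

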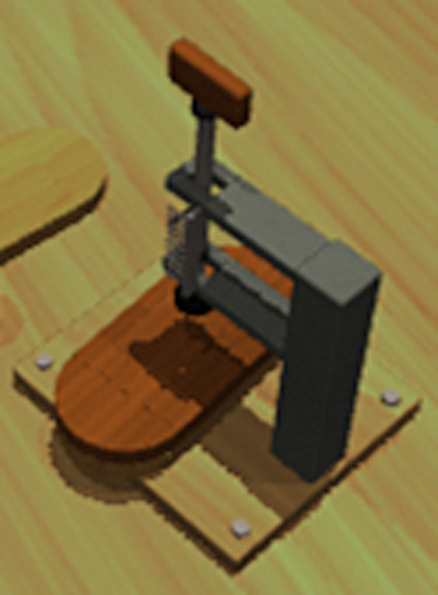

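Zoomed in, both views show the bar level, with the rod at its centre. The column is on the far-y side and the pad is at about (309,242) in the scene image. Next: the bar's yaw and the frame's yaw.

```bash
python3 - <<'E'
from h import *
S=env.get_image("scene");D=env.get_image("side")
def yaw(im,p,q,z):
    d=onz(im,q,z)-onz(im,p,z); return np.degrees(np.arctan2(-d[0],d[1])),np.linalg.norm(d)
# ROI principal line: centroid image line fits
print("sc bottom",yaw(S,(295,184.5),(321.5,181),.283))
print("sc top",yaw(S,(260+135/4,160+53/4),(260+251/4,160+39/4),.313))
print("sd top",yaw(D,(295+170/3.5,155+43/3.5),(295+242/3.5,155+92/3.5),.313),yaw(D,(295+183/3.5,155+38/3.5),(295+250/3.5,155+85/3.5),.313))
# base corners z=.02
A=[onz(S,(260+x/4,160+y/4),.02) for x,y in((28,316),(92,567),(461,490))]
print(A)
d=A[1]-A[0];e=A[2]-A[1];print(np.degrees(np.arctan2(d[1],d[0])),np.linalg.norm(d),np.degrees(np.arctan2(-e[0],e[1])),np.linalg.norm(e))
# column top z=.22 front edges
B=[onz(S,(260+x/4,160+y/4),.22) for x,y in((370,167),(434,153),(420,113),(356,127))];print(np.mean(B,0))
E
```

```text
sc bottom (np.float64(11.918412417084424), np.float64(0.05717942962908399))
sc top (np.float64(11.18776646635384), np.float64(0.061429331180395334))
sd top (np.float64(14.160689021323973), np.float64(0.060388042482625935)) (np.float64(13.01304200785642), np.float64(0.05727022418956294))
[array([ 0.4463146, -0.0901826,  0.02     ]), array([ 0.63991887, -0.03956978,  0.02      ]), array([0.58053938, 0.17641785, 0.02      ])]
14.650616274404882 0.20011064707585965 15.372031687436928 0.2240012954200852
[0.48959015 0.12980258 0.22      ]
```

```bash
python3 -m inch '[[[1,0,0,6,0,0,0],[1,0,0,12,0,0,0],[1,3,-5,16,0,0,-6],[1,6.3,-9.9,16,0,0,-11],[1,9.4,-14.8,16,0,0,-17],[1,12.6,-19.8,16,0,0,-22],[1,15.7,-24.7,16,0,0,-28],[1,18.8,-29.6,16,0,0,-34],[1,22,-34.6,16,0,0,-39],[1,25.1,-39.5,16,0,0,-45],[1,28.3,-44.5,16,0,0,-50],[0.2,31.4,-49.4,16,0,0,-56],[0.2,31.4,-49.4,16,0,0,-56],[0.2,31.4,-49.4,16,0,0,-56],[0.2,31.4,-49.4,16,0,0,-56],[0.2,31.4,-49.4,16,0,0,-56]]]' 40
python3 - <<'E'
from h import *
for n in("wrist","scene","side"):
    im=env.get_image(n); f=im["frame"]
    if n=="scene": f=cv2.resize(f[90:290,230:400],None,fx=3,fy=3)
    if n=="side": f=cv2.resize(f[90:300,280:450],None,fx=2.8,fy=2.8)
    cv2.imwrite(f"pics/{n}1.png",f[:,:,::-1])
s=env.observe();print(s["position"],s["tool_rot"],s["ft_force"],s["grip_width"],s["q"])
E
```

```text
time_s: 2.35
position: [0.5144, 0.0189, 0.3666]
tool_rot: [[0.976, 0.001, -0.219], [0.219, -0.0, 0.976], [0.001, -1.0, -0.0]]
ft_force: [0.5, -0.1, 0.1]
grip_width: 0.0512
[0.51462737 0.01849365 0.36632938] [[ 9.75791851e-01  3.59668924e-04 -2.18701014e-01]
 [ 2.18701045e-01 -4.76866911e-05  9.75791910e-01]
 [ 3.40532899e-04 -9.99999934e-01 -1.25192254e-04]] [-0.5055946  -0.12366489  0.10241716] 0.050738813992812645 [-1.11321835e+01  1.46305457e+01  5.91247619e+01  1.35175040e-03
  1.06223945e+02 -2.37645557e+01]
```

View pics/wrist1.png

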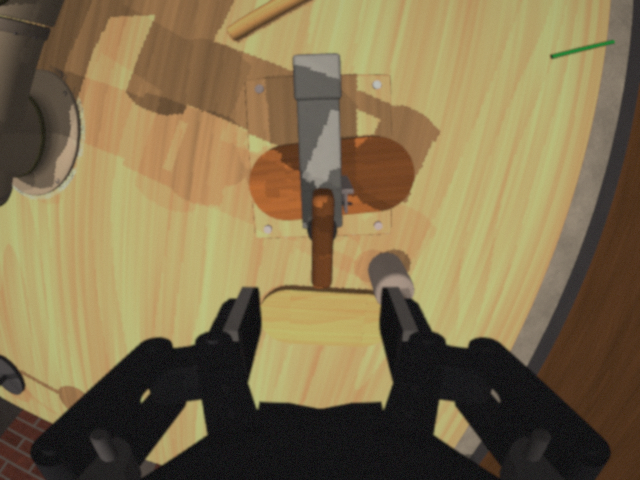

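View pics/scene1.png

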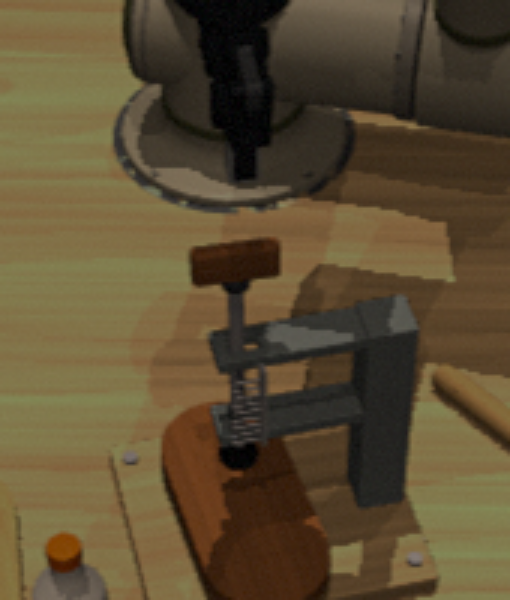

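View pics/side1.png

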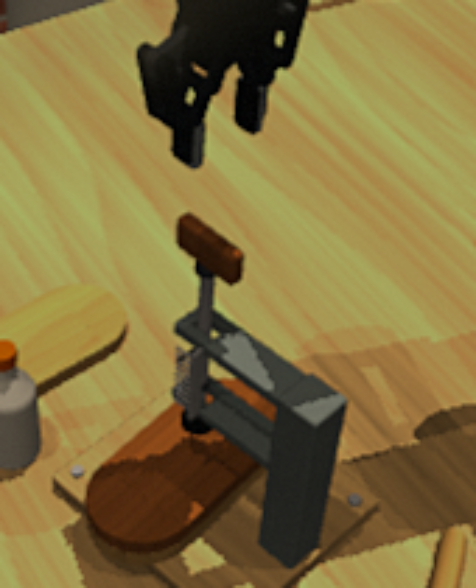

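In the wrist view the bar is upright in the image (x about 322, rows 195–285) and centred between the fingers. That means it's aligned, so I'll descend and then grip.

```bash
python3 -m inch '[[[0.2,0.1,-0.1,-3,0,0,0],[0.2,0.1,-0.1,-5,0,0,0],[0.2,0.1,-0.1,-7,0,0,0],[0.2,0.1,-0.1,-8.2,0,0,0],[0.2,0.1,-0.1,-8.2,0,0,0],[0.2,0.1,-0.1,-8.2,0,0,0],[0.2,0.1,-0.1,-8.2,0,0,0]]]' 40
python3 - <<'E'
from h import *
for n in("wrist","side"):
    im=env.get_image(n); f=im["frame"]
    if n=="side": f=cv2.resize(f[90:300,280:450],None,fx=2.8,fy=2.8)
    cv2.imwrite(f"pics/{n}2.png",f[:,:,::-1])
E
```

```text
time_s: 3.38
position: [0.5161, 0.017, 0.2848]
tool_rot: [[0.976, 0.001, -0.218], [0.218, -0.0, 0.976], [0.001, -1.0, -0.001]]
ft_force: [0.0, -0.3, -1.1]
grip_width: 0.0516
```

View pics/wrist2.png

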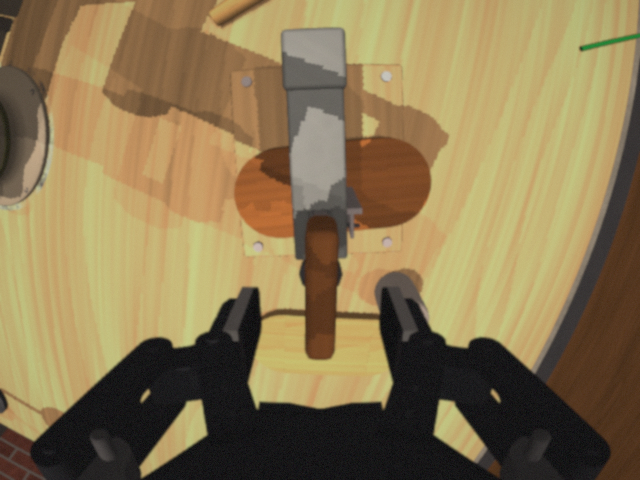

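View pics/side2.png

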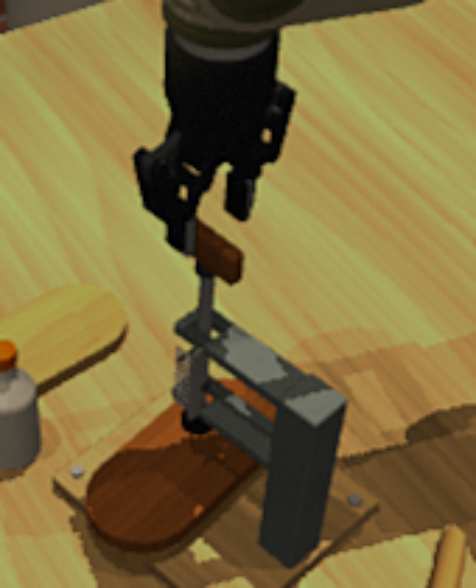

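The bar lies between the fingers, centred at about x=321. Now I'll close the gripper.

```bash
python3 -m inch '[[[-0.3,0,0,0,0,0,0],[-0.5,0,0,0,0,0,0],[-0.8,0,0,0,0,0,0],[-0.8,0,0,0,0,0,0],[-1,0,0,0,0,0,0],[-1,0,0,0,0,0,0],[-1,0,0,0,0,0,0]]]' 40; python3 -c "
from h import *
s=env.observe();print(s['position'],s['ft_force'],s['wrist_torque'],s['grip_width'])"
```

```text
time_s: 4.35
position: [0.516, 0.017, 0.2842]
tool_rot: [[0.976, 0.001, -0.218], [0.218, 0.0, 0.976], [0.001, -1.0, -0.0]]
ft_force: [2.1, 1.3, 0.3]
grip_width: 0.0123
[0.5160189  0.01703174 0.28421713] [2.12521581 1.25076375 0.32929977] [ 0.14028133 -0.46794966  0.01010279] 0.012301196301007507
```

```bash
python3 -m inch '[[[-1,0,0,0,0,0,-3],[-1,0,0,0,0,0,-7],[-1,0,0,0,0,0,-11],[-1,0,0,0,0,0,-15],[-1,0,0,0,0,0,-20],[-1,0,0,0,0,0,-25],[-1,0,0,0,0,0,-30],[-1,0,0,0,0,0,-35],[-1,0,0,0,0,0,-40],[-1,0,0,0,0,0,-44],[-1,0,0,0,0,0,-47],[-1,0,0,0,0,0,-47],[-1,0,0,0,0,0,-47]]]' 40; python3 -c "
from h import *
s=env.observe();print(s['position'],s['ft_force'],s['wrist_torque'],s['grip_width'])
S=env.get_image('scene');D=env.get_image('side')
f=np.hstack([cv2.resize(S['frame'][120:270,260:390],(390,450)),cv2.resize(D['frame'][120:300,300:430],(325,450))])
cv2.imwrite('pics/tw.png',f[:,:,::-1])"
```

```text
time_s: 5.98
position: [0.5154, 0.0171, 0.2838]
tool_rot: [[0.826, -0.001, 0.564], [-0.564, 0.0, 0.826], [-0.001, -1.0, -0.001]]
ft_force: [-1.2, 1.4, -1.7]
grip_width: 0.0119
[0.51540325 0.01713783 0.28376109] [-1.1774442   1.42791058 -1.66878099] [ 0.23733766  0.13749315 -0.07224072] 0.01186074413524312
```

View pics/tw.png

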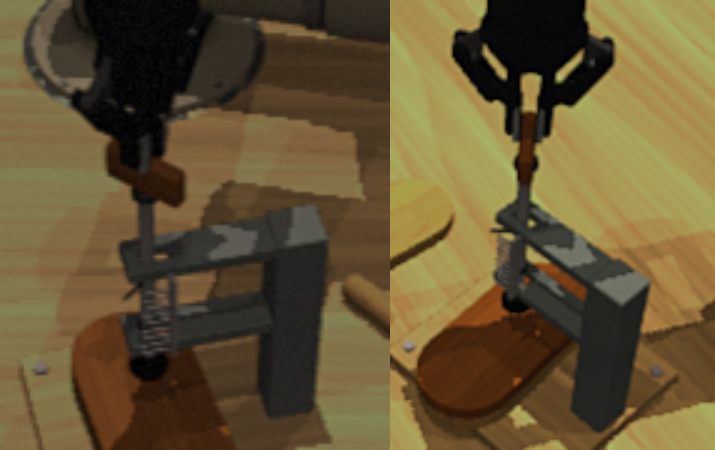

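The handle is turned and the lug is clear, pointing to the left of the comb. The tool now carries the section's weight (−1.7 N). I'll slide down by feel.

```bash
cat > r.py <<'E'
from h import *
F=[];Z=[]
for i in range(3):
    s=env.observe();F.append(s['ft_force']);Z.append(s['position'])
print('z',np.mean(Z,0).round(4),'F',np.mean(F,0).round(2),'T',s['wrist_torque'].round(3))
E
python3 -m inch '[[[-1,0,0,-0.2,0,0,0],[-1,0,0,-0.4,0,0,0],[-1,0,0,-0.6,0,0,0],[-1,0,0,-0.8,0,0,0],[-1,0,0,-0.8,0,0,0],[-1,0,0,-0.8,0,0,0]]]'; python3 r.py
python3 -m inch '[[[-1,0,0,-0.1,0,0,0],[-1,0,0,-0.2,0,0,0],[-1,0,0,-0.3,0,0,0],[-1,0,0,-0.3,0,0,0],[-1,0,0,-0.3,0,0,0]]]'; python3 r.py
python3 -m inch '[[[-1,0,0,-0.1,0,0,0],[-1,0,0,-0.2,0,0,0],[-1,0,0,-0.3,0,0,0],[-1,0,0,-0.3,0,0,0],[-1,0,0,-0.3,0,0,0]]]'; python3 r.py
```

```text
time_s: 6.82
position: [0.5156, 0.0171, 0.2759]
tool_rot: [[0.825, -0.001, 0.565], [-0.565, 0.0, 0.825], [-0.001, -1.0, -0.0]]
ft_force: [-4.7, 2.4, -2.3]
grip_width: 0.012
z [0.5156 0.0171 0.2759] F [-4.66  2.41 -2.26] T [0.386 0.638 0.009]
time_s: 7.45
position: [0.5157, 0.0171, 0.2731]
tool_rot: [[0.825, -0.0, 0.565], [-0.565, 0.0, 0.825], [-0.0, -1.0, -0.0]]
ft_force: [-4.7, 2.3, -2.4]
grip_width: 0.0116
z [0.5157 0.0171 0.2731] F [-4.7   2.3  -2.37] T [0.45  0.738 0.007]
time_s: 8.07
position: [0.5157, 0.0171, 0.2701]
tool_rot: [[0.825, -0.0, 0.565], [-0.565, 0.0, 0.825], [-0.0, -1.0, -0.0]]
ft_force: [-4.2, 3.0, -1.3]
grip_width: 0.012
z [0.5157 0.0171 0.2701] F [-4.23  2.99 -1.3 ] T [0.433 0.766 0.003]
```

```bash

python3 -m inch '[[[-1,-0.05,0.03,-0.1,0,0,0],[-1,-0.05,0.03,-0.2,0,0,0],[-1,-0.05,0.03,-0.3,0,0,0],[-1,-0.05,0.03,-0.3,0,0,0],[-1,-0.05,0.03,-0.3,0,0,0]]]'|grep time; python3 r.py
python3 -m inch '[[[-1,0,0,-0.1,0,0,0],[-1,0,0,-0.2,0,0,0],[-1,0,0,-0.3,0,0,0],[-1,0,0,-0.3,0,0,0],[-1,0,0,-0.3,0,0,0]]]'|grep time; python3 r.py
```

```text
time_s: 8.7
z [0.5155 0.0172 0.267 ] F [-0.56  0.96 -2.74] T [ 0.13   0.199 -0.012]
time_s: 9.32
z [0.5154 0.0172 0.264 ] F [-0.14  0.47 -2.06] T [-0.004  0.093  0.007]
```

Side load is nearly gone. Free level is about −2 N; slide travel so far is about 21 mm.

```bash

python3 -m inch '[[[-1,0,0,-0.1,0,0,0],[-1,0,0,-0.2,0,0,0],[-1,0,0,-0.3,0,0,0],[-1,0,0,-0.3,0,0,0],[-1,0,0,-0.3,0,0,0]]]'|grep time; python3 r.py
python3 -m inch '[[[-1,0,0,-0.1,0,0,0],[-1,0,0,-0.2,0,0,0],[-1,0,0,-0.3,0,0,0],[-1,0,0,-0.3,0,0,0],[-1,0,0,-0.3,0,0,0]]]'|grep time; python3 r.py
```

```text
time_s: 9.95
z [0.5154 0.0173 0.261 ] F [ 1.04 -0.4  -2.01] T [-0.12  -0.081 -0.008]
time_s: 10.58
z [0.5153 0.0173 0.258 ] F [ 0.24 -0.7  -3.22] T [-0.152 -0.131 -0.009]
```

```bash
python3 -c "
from h import *
S=env.get_image('scene');D=env.get_image('side')
f=np.hstack([cv2.resize(S['frame'][210:260,285:335],(400,400),interpolation=2),cv2.resize(D['frame'][215:265,325:375],(400,400),interpolation=2)])
cv2.imwrite('pics/pad.png',f[:,:,::-1])"
```

```text
(no output)
```

View pics/pad.png

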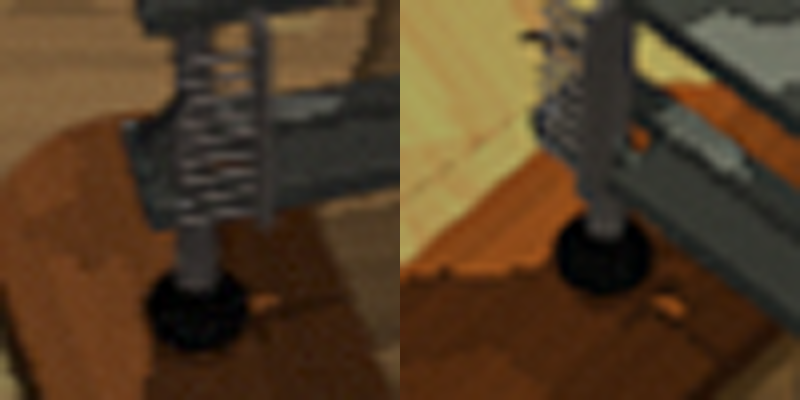

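The pad (black disc at about (309,248) in the scene) still seems to hang just above the blank. I'll keep feeling.

```bash

python3 -m inch '[[[-1,0,0,-0.1,0,0,0],[-1,0,0,-0.2,0,0,0],[-1,0,0,-0.3,0,0,0],[-1,0,0,-0.3,0,0,0],[-1,0,0,-0.3,0,0,0]]]'|grep time; python3 r.py
python3 -m inch '[[[-1,0,0,-0.1,0,0,0],[-1,0,0,-0.2,0,0,0],[-1,0,0,-0.3,0,0,0],[-1,0,0,-0.3,0,0,0],[-1,0,0,-0.3,0,0,0]]]'|grep time; python3 r.py
```

```text
time_s: 11.3
z [0.5153 0.0173 0.255 ] F [ 0.28 -1.08 -1.74] T [-0.14  -0.138 -0.023]
time_s: 11.92
z [0.5153 0.0173 0.252 ] F [ 0.06 -0.47 -2.71] T [-0.172 -0.127 -0.054]
```

```bash

python3 -m inch '[[[-1,0,0,-0.1,0,0,0],[-1,0,0,-0.2,0,0,0],[-1,0,0,-0.3,0,0,0],[-1,0,0,-0.3,0,0,0],[-1,0,0,-0.3,0,0,0]]]'|grep time; python3 r.py
python3 -m inch '[[[-1,0,0,-0.1,0,0,0],[-1,0,0,-0.2,0,0,0],[-1,0,0,-0.3,0,0,0],[-1,0,0,-0.3,0,0,0],[-1,0,0,-0.3,0,0,0]]]'|grep time; python3 r.py
```

```text
time_s: 12.55
z [0.5153 0.0173 0.249 ] F [ 1.44 -0.31 -2.33] T [-0.154 -0.159  0.015]
time_s: 13.18
z [0.5153 0.0173 0.2462] F [ 0.5  -1.11  0.09] T [-0.156 -0.066  0.011]
```

```bash

python3 -m inch '[[[-1,0,0,-0.1,0,0,0],[-1,0,0,-0.2,0,0,0],[-1,0,0,-0.2,0,0,0],[-1,0,0,-0.2,0,0,0]]]'|grep time; python3 r.py
python3 -m inch '[[[-1,0,0,-0.1,0,0,0],[-1,0,0,-0.2,0,0,0],[-1,0,0,-0.2,0,0,0],[-1,0,0,-0.2,0,0,0]]]'|grep time; python3 r.py
python3 -m inch '[[[-1,0,0,0,0,0,0]]]'|grep time; python3 r.py
python3 -m inch '[[[-1,0,0,0,0,0,0]]]'|grep time; python3 r.py
```

```text
time_s: 13.68
z [0.5154 0.0173 0.2441] F [ 0.86 -1.33  0.96] T [-0.156 -0.083 -0.022]
time_s: 14.18
z [0.5154 0.0173 0.2421] F [-0.46 -0.42  3.45] T [-0.144 -0.011 -0.004]
time_s: 14.3
z [0.5154 0.0173 0.2422] F [ 0.32 -0.85  3.22] T [-0.114 -0.038  0.004]
time_s: 14.42
z [0.5154 0.0173 0.2422] F [ 0.18 -0.56  3.45] T [-0.18  -0.001  0.006]
```

Contact came at z about 0.249, which is section about 36 mm. The gap at 48 mm will rest at about 47 mm, a squeeze of about 11 mm. Go down to z about 0.237, then turn home.

```bash

python3 -m inch '[[[-1,0,0,-0.1,0,0,0],[-1,0,0,-0.2,0,0,0],[-1,0,0,-0.3,0,0,0],[-1,0,0,-0.3,0,0,0]]]'|grep time; python3 r.py
python3 -m inch '[[[-1,0,0,-0.1,0,0,0],[-1,0,0,-0.2,0,0,0],[-1,0,0,-0.2,0,0,0],[-1,0,0,-0.2,0,0,0],[-1,0,0,-0.2,0,0,0]]]'|grep time; python3 r.py
python3 -c "
from h import *
S=env.get_image('scene');D=env.get_image('side')
f=np.hstack([cv2.resize(S['frame'][190:265,275:350],(400,400),interpolation=2),cv2.resize(D['frame'][190:265,315:390],(400,400),interpolation=2)])
cv2.imwrite('pics/pad2.png',f[:,:,::-1])"
```

```text
time_s: 14.92
z [0.5154 0.0173 0.2393] F [ 0.03 -0.44  5.24] T [-0.166  0.005  0.034]
time_s: 15.55
z [0.5154 0.0173 0.2375] F [-0.45 -1.62  6.88] T [-0.141  0.037 -0.045]
```

View pics/pad2.png

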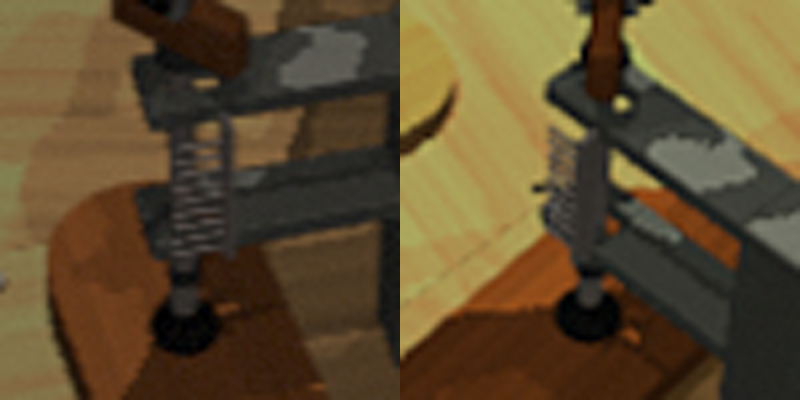

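Spring load is about 9 N, a squeeze of about 11.5 mm, which fits that estimate. I'll lower 0.5 mm more and start the turn home, watching the torque.

```bash

python3 -m inch '[[[-1,0,0,-0.05,0,0,0],[-1,0,0,-0.05,0,0,4],[-1,0,0,-0.05,0,0,8],[-1,0,0,-0.05,0,0,12],[-1,0,0,-0.05,0,0,16],[-1,0,0,-0.05,0,0,18],[-1,0,0,-0.05,0,0,18]]]'|grep -E "time|rot"; python3 r.py
python3 -m inch '[[[-1,0,0,0,0,0,2],[-1,0,0,0,0,0,4],[-1,0,0,0,0,0,4]]]'|grep -E "time|rot"; python3 r.py
python3 -m inch '[[[-1,0,0,0,0,0,2],[-1,0,0,0,0,0,3],[-1,0,0,0,0,0,3]]]'|grep -E "time|rot"; python3 r.py
```

```text
time_s: 16.52
tool_rot: [[0.959, 0.002, 0.282], [-0.282, -0.0, 0.959], [0.002, -1.0, 0.0]]
z [0.5157 0.0172 0.2371] F [ 0.72 -1.75  7.67] T [-0.208 -0.016 -0.047]
time_s: 16.9
tool_rot: [[0.977, 0.002, 0.215], [-0.215, -0.0, 0.977], [0.002, -1.0, -0.0]]
z [0.5157 0.0172 0.2371] F [ 0.15 -1.08  6.95] T [-0.209 -0.12  -0.076]
time_s: 17.27
tool_rot: [[0.987, 0.002, 0.164], [-0.164, -0.0, 0.987], [0.002, -1.0, -0.0]]
z [0.5158 0.0171 0.2371] F [ 0.94 -0.62  6.2 ] T [-0.259 -0.116 -0.036]
```

```bash

python3 -m inch '[[[-1,0,0,0,0,0,2],[-1,0,0,0,0,0,3],[-1,0,0,0,0,0,3]]]'|grep -E "time|rot"; python3 r.py
python3 -m inch '[[[-1,0,0,0,0,0,2],[-1,0,0,0,0,0,3],[-1,0,0,0,0,0,3]]]'|grep -E "time|rot"; python3 r.py
python3 -m inch '[[[-1,0,0,0,0,0,2],[-1,0,0,0,0,0,3],[-1,0,0,0,0,0,3]]]'|grep -E "time|rot"; python3 r.py
```

```text
time_s: 17.65
tool_rot: [[0.994, 0.002, 0.112], [-0.112, -0.0, 0.994], [0.002, -1.0, -0.0]]
z [0.5158 0.0171 0.2372] F [ 0.41 -0.7   7.25] T [-0.224 -0.167 -0.107]
time_s: 18.02
tool_rot: [[0.998, 0.002, 0.06], [-0.06, -0.0, 0.998], [0.002, -1.0, -0.0]]
z [0.5158 0.0171 0.2371] F [ 0.33 -0.89  6.4 ] T [-0.288 -0.22  -0.042]
time_s: 18.4
tool_rot: [[1.0, 0.002, 0.007], [-0.007, -0.0, 1.0], [0.002, -1.0, -0.0]]
z [0.5159 0.0171 0.2371] F [ 0.57 -1.75  5.49] T [-0.263 -0.244 -0.067]
```

The lug has entered the gap: torque is only about 0.06 N m, past where a tooth would block. I'll carry on nearly home.

```bash

python3 -m inch '[[[-1,0,0,0,0,0,2],[-1,0,0,0,0,0,4],[-1,0,0,0,0,0,5],[-1,0,0,0,0,0,5]]]'|grep -E "time|rot"; python3 r.py
python3 -m inch '[[[-1,0,0,0,0,0,2],[-1,0,0,0,0,0,4],[-1,0,0,0,0,0,4]]]'|grep -E "time|rot"; python3 r.py
python3 -m inch '[[[-1,0,0,0,0,0,1],[-1,0,0,0,0,0,3],[-1,0,0,0,0,0,3]]]'|grep -E "time|rot"; python3 r.py
```

```text
time_s: 18.9
tool_rot: [[0.997, 0.002, -0.08], [0.08, -0.0, 0.997], [0.002, -1.0, -0.001]]
z [0.516  0.0171 0.2372] F [ 1.28 -1.16  6.79] T [-0.176 -0.289 -0.085]
time_s: 19.27
tool_rot: [[0.989, 0.002, -0.149], [0.149, -0.0, 0.989], [0.002, -1.0, -0.001]]
z [0.516  0.0171 0.2372] F [ 1.75 -1.87  5.64] T [-0.196 -0.399 -0.04 ]
time_s: 19.65
tool_rot: [[0.98, 0.002, -0.201], [0.201, -0.0, 0.98], [0.002, -1.0, -0.001]]
z [0.5161 0.0172 0.2372] F [ 3.02 -0.71  6.07] T [-0.179 -0.345 -0.078]
```

```bash

python3 -m inch '[[[-1,0,0,0,0,0,1],[-1,0,0,0,0,0,2],[-1,0,0,0,0,0,2]]]'|grep -E "time|rot"; python3 r.py
python3 -m inch '[[[-1,-0,0,0.05,0,0,0],[-1,0,0,0.1,0,0,0],[-1,0,0,0.1,0,0,0],[-1,0,0,0.1,0,0,0]]]'|grep -E "time"; python3 r.py
```

```text
time_s: 20.02
tool_rot: [[0.972, 0.003, -0.235], [0.235, -0.0, 0.972], [0.002, -1.0, -0.001]]
z [0.5161 0.0171 0.2372] F [ 2.22 -1.32  6.98] T [-0.153 -0.353 -0.082]
time_s: 20.52
z [0.5161 0.0171 0.2381] F [ 2.89 -1.07  6.18] T [-0.184 -0.368 -0.08 ]
```

```bash

python3 -m inch '[[[-1,-0,0,0.05,0,0,0],[-1,0,0,0.05,0,0,0],[-1,0,0,0.05,0,0,0]]]'|grep -E "time"; python3 r.py
python3 -m inch '[[[-1,-0,0,0.05,0,0,0],[-1,0,0,0.05,0,0,0],[-1,0,0,0.05,0,0,0]]]'|grep -E "time"; python3 r.py
```

```text
time_s: 20.9
z [0.5161 0.0171 0.2386] F [ 2.   -0.98  6.55] T [-0.206 -0.408 -0.093]
time_s: 21.28
z [0.516  0.0172 0.2389] F [ 4.54 -1.46  5.08] T [-0.256 -0.701 -0.084]
```

```bash

python3 -m inch '[[[-1,-0,0,0.05,0,0,0],[-1,0,0,0.05,0,0,0],[-1,0,0,0.05,0,0,0]]]'|grep -E "time"; python3 r.py
python3 -c "
from h import *
S=env.get_image('scene');D=env.get_image('side')
f=np.hstack([cv2.resize(S['frame'][190:265,275:350],(400,400),interpolation=2),cv2.resize(D['frame'][190:265,315:390],(400,400),interpolation=2)])
cv2.imwrite('pics/pad3.png',f[:,:,::-1])"
```

```text
time_s: 21.65
z [0.5159 0.0172 0.2391] F [ 4.75 -2.45  3.28] T [-0.242 -0.963 -0.154]
```

View pics/pad3.png

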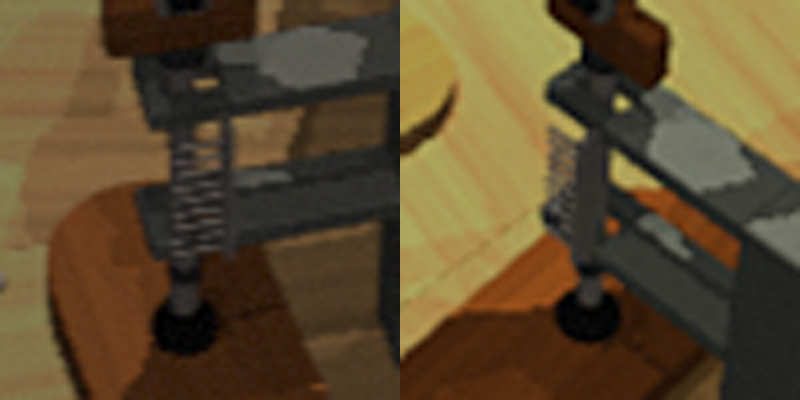

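Lifting now meets a hard stop: the tool no longer rises and the load is moving onto the comb. So the lug has caught and I can let go.

```bash

python3 -m inch '[[[-0.6,0,0,0,0,0,0],[-0.2,0,0,0,0,0,0],[0.2,0,0,0,0,0,0],[0.4,0,0,0,0,0,0],[0.4,0,0,0,0,0,0],[0.4,0,0,0,0,0,0]]]'; python3 r.py
python3 -m inch '[[[0.4,0,0,2,0,0,0],[0.4,0,0,5,0,0,0],[0.4,0,0,9,0,0,0],[0.4,0,0,14,0,0,0],[0.4,-3,8,16,0,0,0],[0.4,-6,14,16,0,0,0],[0.4,-9,20,16,0,0,0],[0.4,-9,20,16,0,0,0],[0.4,-9,20,16,0,0,0]]]'; python3 r.py
python3 - <<'E'
from h import *
S=env.get_image("scene");D=env.get_image("side")
out=[]
for im,b in((S,(285,165,335,205)),(D,(335,160,375,208))):
    m=mask(im,b); n,l,st,ce=cv2.connectedComponentsWithStats(m); k=1+np.argmax(st[1:,4]); out.append(ce[k])
print(tri(S,out[0],D,out[1]))
f=np.hstack([cv2.resize(S['frame'][150:310,260:390],(400,492),interpolation=2),cv2.resize(D['frame'][155:325,285:423],(400,492),interpolation=2)])
cv2.imwrite('pics/end.png',f[:,:,::-1]); cv2.imwrite('pics/endS.png',S['frame'][:,:,::-1])
E
```

```text
time_s: 22.5
position: [0.5153, 0.0173, 0.2391]
tool_rot: [[0.972, -0.0, -0.235], [0.235, 0.0, 0.972], [-0.0, -1.0, 0.0]]
ft_force: [-0.7, -0.4, -0.6]
grip_width: 0.0598
z [0.5153 0.0173 0.2391] F [-0.71 -0.44 -0.6 ] T [ 0.014  0.004 -0.021]
time_s: 23.62
position: [0.4243, 0.2188, 0.3995]
tool_rot: [[0.971, 0.001, -0.238], [0.238, 0.0, 0.971], [0.001, -1.0, 0.0]]
ft_force: [0.6, 0.1, -0.3]
grip_width: 0.0599
z [0.4243 0.2188 0.3995] F [ 0.61  0.06 -0.26] T [-0.015  0.02  -0.032]
(array([0.51472531, 0.0177772 , 0.25224393]), np.float64(0.0010620172156156026))
```

View pics/end.png

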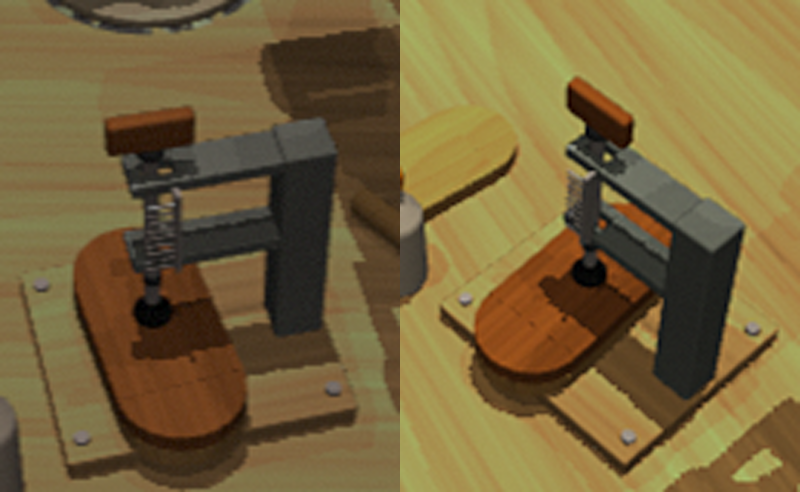

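View pics/endS.png

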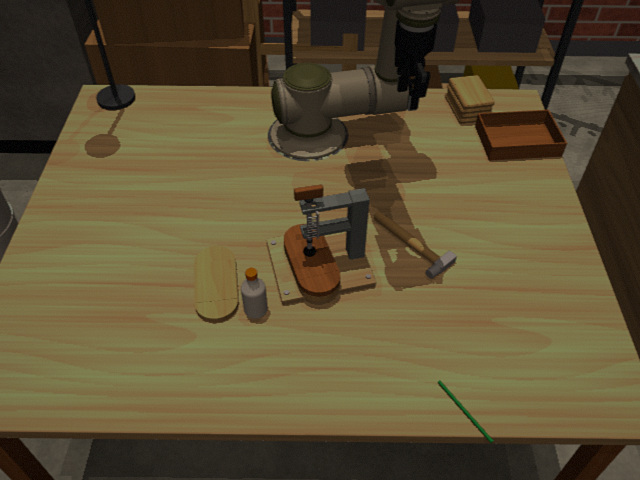

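The final views show the handle 46 mm lower (0.252 m against 0.298 m), parallel to its starting direction. The pad is on the blank, and the blank, spare, bottle and hammer are where they were. Handing in.

```bash
python3 -c "
from rig import env
env.close_job(); print(env.observe()['time_s'])"
```

```text
the job is handed in; nothing more can be done
the job is handed in; nothing more can be done
```

The blank is clamped under the hold-down and locked. I handed the job in at about 24 s, and no verdict is reported.

**What I did:** I gripped the T-handle and twisted it about 47° clockwise. I then slid the section down by feel; the pad met the blank at about 36 mm of travel. I pressed to about 48 mm, with roughly 9 N on the pad, and turned the handle home. The torque reading stayed near 0.1 N m or less, with no tooth in the way. After that I eased up until the lug caught, let go and backed the arm off.

**Last checks:**
- **Locked height:** after letting go, the cameras put the handle 46 mm lower than at the start, which fits the 48 mm gap resting at about 47 mm.
- **Squeeze:** I work this out at about 11 mm, inside the 4.5 to 14.5 mm range; I couldn't measure it directly.
- **Handle angle:** it looks back at its starting direction, judged by eye and from the tool's angle before letting go.
- **Other things:** the blank, spare blank, bottle and hammer look unmoved in the final picture, and nothing is touching the gripper.

**Small disagreement:** the lug caught about 1 mm higher on the tool's reading (0.239 m) than I expected (0.238 m), probably from grip give or calibration. It doesn't change which gap the lug is in.

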